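Stop and unlock the steriliser, then hold its lid half open

ROBOT

A 7-joint arm with a two-finger parallel gripper is mounted at the origin on a cart in front of the work surface, level with it; the furniture and walls round the work are solid. World frame = base frame: x ahead of the robot, y to its left, z up, the work surface at z = 0. Lengths are in m, angles in rad, forces in N, time in s.
With the tool pointing down it reaches from about 0.425 to 0.875 m from the base axis. Payload 4.7 kg.
Tool frame: the origin (TCP) lies at the very end of the fingers, on their centre line; the grasp point (between the pads) lies 19 mm behind it; x points along the fingers, z is the direction in which the jaws open and shut, and the axes are right-handed (so a half turn about x gives the same grasp; the last joint's range is limited). The gripper opens to 87 mm and grips with 3 to 60 N. Pads are 19 mm wide; open, the fingers measure 117 mm over their backs; the gripper's body (75 mm by 190 mm) begins 51 mm behind the grasp point.
Start: joints at [-1.334, 0.321, -0.07, 1.45, 0.023, 1.371, -0.057], TCP at [0.144, 0.634, 0.223] pointing down, gripper open.
Joint ranges: [-2.86, 2.86], [-0.3, 2.09], [-1.38, 1.24], [0.06, 2.45], [-1.56, 4.7], [0.09, 2.05], [-2.69, 2.69]. Speed limits (rad/s): [2.57, 2.57, 3.14, 3.14, 3.14, 3.14, 3.14].

INTERFACE

Orientations are given as a rotation vector (axis times angle).
In Python, from bench import * gives the robot as it stands.
- The arm moves only by the shell command python3 -m handwheel 'ROWS' [OPENING] [FORCE]. ROWS is JSON, a list of rows, each an object with "xyz": the shift along the world's x, y, z in cm, a list of three; "angular": the turn, a rotation vector about the world's x, y, z in degrees, a list of three. A call has 1 to 5 rows; each row shifts and turns the pose as measured when the row begins; what a row does not reach is not made up. A row lasts 1/12 s, in which the tool goes at most 41.7 mm and 7.16 degrees, less where a joint would pass 70% of its speed; a pose out of reach is approached as far as the arm can. A call with a gripper value outside its range is refused whole. OPENING is the finger opening in cm, from 0 to 8.7, set as the call begins (- or left out, the last holds). The fingers move at their own pace and stop on an object; FORCE is the grip in N (left out, the last holds). Time passes only in rows, so rows that do not move let the fingers close. It gives the time, the measured TCP pose, the force and the opening at its end, in the units of the state.
- get_state(): the state, without advancing time (a new reading comes with each control period).
- get_image(name): name is "scene" or "top" or "wrist"; returns a dict with "pixels" (480x640x3 uint8, blue, green, red), "K" (3x3 intrinsics, pixels), "cam_to_world" (4x4, takes a point from camera to world coordinates). Camera axes: x right, y down, z forward; pixel columns grow to the right and rows downward; lengths in m; the calibration is good to about 2 mm. A picture is of the moment at which its call begins. There is no depth.
- close_job(): hands the job in, once; it reports no verdict.
The state is a dict: "time": time; "joint_positions": joint angles; "qd": joint speeds; "joint_torque": joint torques, N m; "position": TCP position; "tool_rot": TCP orientation; "ft_force": force on the tool from outside, world axes, zero at the start; "torque": the same for the moment, N m; "grip_width": opening from 0.0 (shut) to 1.0 (fully open).
Only numpy, scipy, OpenCV 4.12 (cv2) and the standard library are available. Lean on these libraries where they do the work, as an engineer would, in place of code of your own. Each camera call takes 0.05 s, during which the arm holds its last target.

TASK

The UV steriliser on the worktop has finished with the strainer and the cap: press its red stop key fully down and let it up, then do the same with the green unlock key, one at a time, and leave the blue start key alone. Then lift the amber lid by its steel bar handle and hold it half open, at 45 degrees, so that a colleague can reach in; the lid falls shut by itself, so finish with the gripper still holding it there. Do not disturb the other things on the worktop.

Things in the scene. Friction and masses are not known exactly. Their poses are not given: they have to be found in the camera images.
- steriliser: white UV steriliser, fixed to the worktop, 140 x 280 x 85 mm without lid and keys, turned up to 0.2 rad. Origin: centre of its underside, on the worktop; x points from its front (handle side) to its rear, y to its left, z up. Chamber with lid: y = -140 to +20 mm (strainer and cap inside are fixed); the keys are on its top at the front left.
- lid_handle (a point): middle of the lid's handle: a round steel bar 12 mm thick along the steriliser's y, 110 mm long, 100 mm free between the arms at its ends. Lid shut: 90 mm above the worktop, 29 mm clear of the lid's edge and of the box's front wall, nothing below it, so fingers can straddle it from above. It may turn between the fingers.
- lid_hinge (a point): middle of the lid's hinge line, at the rear of the box, 90 mm above the worktop; the hinge line runs along the steriliser's y axis. The handle bar moves on a circle of 165 mm radius about it. A fixed bottle rack hangs behind: its front edge is at world x = 0.61 m, from z = 0.42 m up, so keep the wrist on the robot's side of it, also on the way in.
- lid (a joint): opening angle of the lid, rad: 0 shut (level), growing as the handle rises and goes back; 0.785 is 45 degrees, stop at 1.5. The lid (160 mm wide, 130 mm deep, 8 mm thick, about 0.25 kg) falls shut from any angle by its weight and a light spring; 1 to 3 N at the handle holds it.
- red_key_top (a point): centre of the top face of the red stop key: a round spring key 22 mm across in a black housing, pressed straight down. The three keys stand in a row from left to right on the grey panel, 40 mm apart, in an order that changes.
- green_key_top (a point): centre of the top face of the green unlock key, like the red one
- blue_key_top (a point): centre of the top face of the blue start key, like the red one; not to be pressed
- red_key (a joint): how far the red key is pressed, m: 0 up, 0.006 fully down (4 N); springs back up when let go
- green_key (a joint): how far the green key is pressed, m: 0 up, 0.006 fully down (4 N); springs back up when let go
- blue_key (a joint): how far the blue key is pressed, m: 0 up, 0.006 fully down (4 N); not to be pressed
- tea_tin: green and grey round tea tin, 74 mm across, 92 mm tall, a bystander; origin at the centre of its underside
- cap_grey: grey round bottle cap, 69 mm across, 24 mm tall, a bystander; origin at the centre of its underside
- ball_valve: brass ball valve with a red lever, 32 x 115 x 49 mm, a bystander; origin on its underside near one end
- ptfe_tape: white roll of thread tape, 52 mm across, 15 mm tall, a bystander; origin at the centre of its underside

How it is judged:
On the way, in this order (a step that is already met when the one before it is completed fails the run):
1. the red key is pressed fully down, the green key up and the lid shut (value of joint red_key above 0.0042 m and value of joint green_key below 0.001 m and value of joint lid below 0.1 rad), for 0.05 s.
2. the green key is pressed fully down, the red key up and the lid shut (value of joint green_key above 0.0042 m and value of joint red_key below 0.001 m and value of joint lid below 0.1 rad), for 0.05 s.
3. both keys are up again and the lid is being lifted (value of joint each of green_key, red_key below 0.001 m and value of joint lid above 0.3 rad), for 0.1 s.
At the end, for the whole second after the job is handed in: The lid stands still at 45 degrees (0.785 rad), give or take 6 degrees (0.68 to 0.89 rad), carried by the gripper's fingers with at least 0.8 N and by nothing else; all three keys are up (value of joint lid between 0.68 and 0.89 rad and velocity of joint lid between -0.1 and 0.1 rad/s and contact force between the fingers and steriliser above 0.8 N and contact force between steriliser and tea_tin below 0.2 N and contact force between steriliser and cap_grey below 0.2 N and contact force between steriliser and ball_valve below 0.2 N and contact force between steriliser and ptfe_tape below 0.2 N and value of joint each of red_key, green_key, blue_key below 0.001 m); the arm keeps its last pose, push and grip.
It fails at once if the blue start key is pressed (value of joint blue_key above 0.003 m).
It fails at once if a thing on the worktop is pushed away by more than 20 mm or knocked over (distance of any of tea_tin, cap_grey, ball_valve, ptfe_tape from where it was at the start of the episode above 0.02 m or angle between tea_tin's own z axis and vertical above 0.5 rad).
It also fails if it takes over 45 s, if anything falls off the work surface, if the arm or the gripper's body presses on something with over 40 N, if the wrist force passes 120 N, or if a joint passes its speed limit or range.

## Working session

There is one attempt and no reset: what is moved stays moved. The work goes in short steps, Python scripts to look and compute and a shell command to move; the robot and the scene stay as the last step left them, time stands still between calls to the robot, and variables do not carry over. Pictures are saved under pics/ and viewed, and the job is handed in when it is done.

```bash
ls; mkdir -p pics; python3 - <<'E'
from bench import *
import cv2,json
s=get_state()
print({k:(v if not hasattr(v,'tolist') else v.tolist()) for k,v in s.items()})
for n in ['scene','top','wrist']:
    d=get_image(n); cv2.imwrite(f'pics/{n}0.png',d['pixels']); print(n,d['K'],d['cam_to_world'])
E
```

```text
pics
{'time': 0.0, 'joint_positions': [-1.3338998545412788, 0.3218219136125375, -0.07008895473539047, 1.451642723203737, 0.02264506039427385, 1.3707918343357595, -0.056968696813667535], 'qd': [-0.00010744204589510902, 0.0002992285950953892, -0.0004484367488713679, 0.0008946307436734886, 0.00016391495588478433, -1.0312049146126248e-05, 0.001617387437125401], 'joint_torque': [-0.0003112770900770556, -49.12961483001709, -0.4039932042360306, -31.252351999282837, -0.06395706441253424, 0.04361693048849702, 0.00015960674318193924], 'position': [0.14356562823220856, 0.6333966405689829, 0.22147846440722951], 'tool_rot': [-1.0447787619812625, 1.3078070516869795, 1.0426429879045482], 'ft_force': [0.25426679828963134, -0.0945841635125209, 0.09321961375876442], 'torque': [0.020012898223056182, -0.01842252348398689, 0.06546156117633196], 'grip_width': 1.0019641730676665}
scene [[453.46467711   0.         328.52011595]
 [  0.         453.46467711 246.35734963]
 [  0.           0.           1.        ]] [[ 0.87559701 -0.32901911  0.35366129  0.09393386]
 [-0.48286542 -0.6159981   0.62240447 -0.74507229]
 [ 0.01307172 -0.7157463  -0.69823804  0.93341502]
 [ 0.          0.          0.          1.        ]]
top [[605.36241296   0.         326.28211585]
 [  0.         605.36241296 232.56140596]
 [  0.           0.           1.        ]] [[ 0.00512045 -0.98078743  0.19501232  0.2583507 ]
 [-0.99996594 -0.00628449 -0.00535081  0.02969617]
 [ 0.00647355 -0.19497828 -0.9807862   1.50938385]
 [ 0.          0.          0.          1.        ]]
wrist [[377.7460319    0.         318.15554432]
 [  0.         377.7460319  240.93902129]
 [  0.           0.           1.        ]] [[ 2.20693599e-01  9.36143460e-01  2.73733005e-01  6.81556255e-02]
 [ 9.75343041e-01 -2.11669422e-01 -6.24660540e-02  6.51185753e-01]
 [-5.36280994e-04  2.80769440e-01 -9.59775096e-01  3.82924552e-01]
 [ 0.00000000e+00  0.00000000e+00  0.00000000e+00  1.00000000e+00]]
```

View pics/scene0.png

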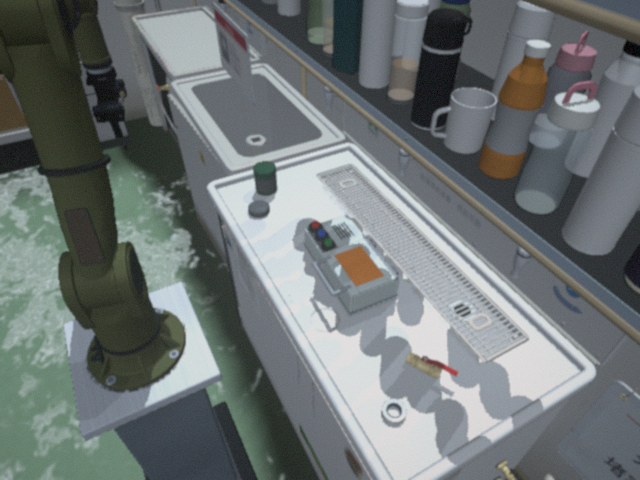

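View pics/top0.png

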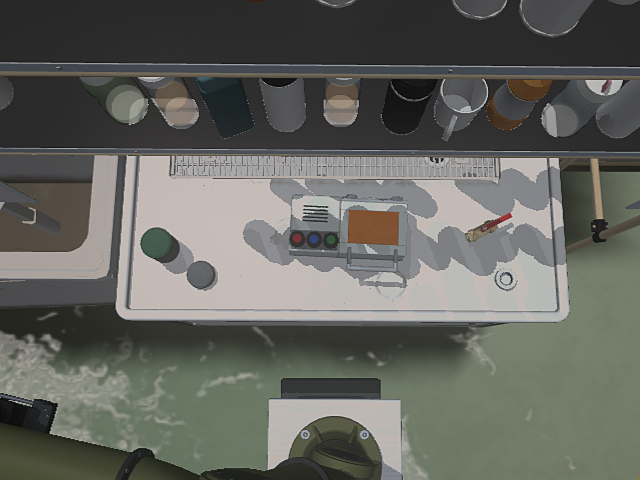

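The top view shows the steriliser at about (290-408, 195-268). Its keys run red (297,239), blue (314,239), green (331,240) from the left, and the handle is at about (377,266). I'll enlarge this area.

```bash
python3 - <<'E'
import cv2
a=cv2.imread('pics/top0.png')[185:285,280:420]
cv2.imwrite('pics/topc.png',cv2.resize(a,None,fx=5.5,fy=5.5,interpolation=cv2.INTER_CUBIC))
a=cv2.imread('pics/scene0.png')[200:320,290:410]
cv2.imwrite('pics/scenec.png',cv2.resize(a,None,fx=5,fy=5,interpolation=cv2.INTER_CUBIC))
E
```

```text
(no output)
```

View pics/topc.png

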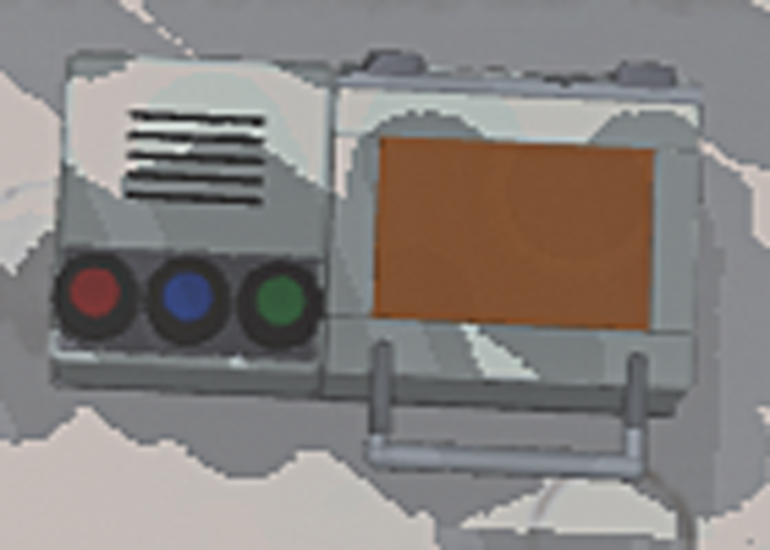

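View pics/scenec.png

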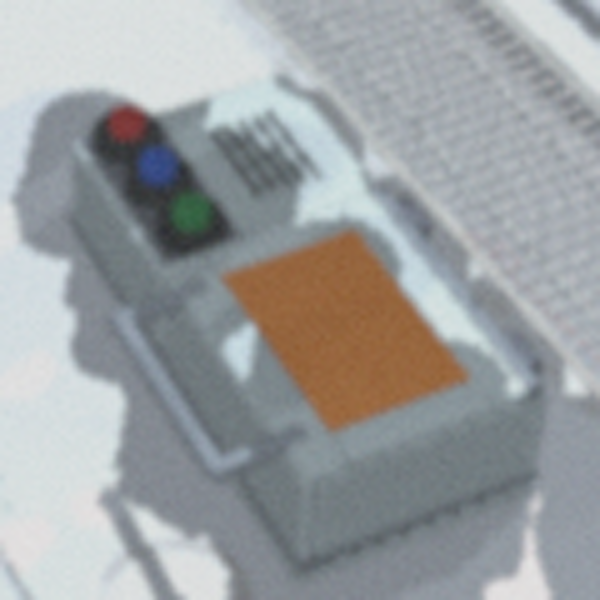

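Enlarged top crop: red (96,292), blue (188,296), green (281,301), bar from (372,452) to (640,466). Enlarged scene crop: red (127,122), blue (158,166), green (191,213), bar from (122,316) to (226,463). I'll triangulate from these.

```bash
cat > h.py <<'E'
import numpy as np
def tri(obs):
    A=np.zeros((3,3));b=np.zeros(3);rs=[]
    for (K,T,uv) in obs:
        d=T[:3,:3]@np.linalg.inv(K)@[uv[0],uv[1],1];d/=np.linalg.norm(d)
        P=np.eye(3)-np.outer(d,d);A+=P;b+=P@T[:3,3];rs.append((T[:3,3],P))
    p=np.linalg.solve(A,b);return p,[round(1000*np.linalg.norm(P@(p-c)),1) for c,P in rs]
def onplane(K,T,uv,z):
    d=T[:3,:3]@np.linalg.inv(K)@[uv[0],uv[1],1];c=T[:3,3];return c+d*(z-c[2])/d[2]
E
python3 - <<'E'
from bench import *
from h import *
t=get_image('top');s=get_image('scene')
T={'red':(96,292),'blue':(188,296),'green':(281,301),'hl':(372,452),'hr':(640,466)}
S={'red':(127,122),'blue':(158,166),'green':(191,213),'hl':(122,316),'hr':(226,463)}
P={}
for k in T:
    u=np.array(T[k]);u=(u+.5)/5.5-.5+[280,185];v=np.array(S[k]);v=(v+.5)/5-.5+[290,200]
    p,r=tri([(t['K'],t['cam_to_world'],u),(s['K'],s['cam_to_world'],v)])
    z=.09 if k[0]=='h' else p[2]
    print(k,p.round(4),r,onplane(t['K'],t['cam_to_world'],u,.09).round(4),onplane(s['K'],s['cam_to_world'],v,.09).round(4))
E
```

```text
red [0.5251 0.0912 0.1019] [np.float64(0.3), np.float64(0.3)] [0.5277 0.0916 0.09  ] [0.531  0.1032 0.09  ]
blue [0.5236 0.0517 0.1017] [np.float64(0.4), np.float64(0.4)] [0.5262 0.0517 0.09  ] [0.5291 0.0629 0.09  ]
green [0.5218 0.0116 0.101 ] [np.float64(0.3), np.float64(0.3)] [0.5242 0.0114 0.09  ] [0.5272 0.0217 0.09  ]
hl [ 0.4589 -0.0281  0.0895] [np.float64(0.4), np.float64(0.4)] [ 0.4584 -0.028   0.09  ] [ 0.4591 -0.0286  0.09  ]
hr [ 0.4538 -0.1431  0.0959] [np.float64(1.6), np.float64(1.6)] [ 0.453  -0.1432  0.09  ] [ 0.458  -0.1392  0.09  ]
```

```bash
cat >> h.py <<'E'
from scipy.spatial.transform import Rotation as R
YAW=-0.044
XS=np.array([np.cos(YAW),np.sin(YAW),0])
def tgt(tilt=0,sgn=1):
    # tool x down, tilted forward by tilt deg (wrist back to robot); z = sgn*steriliser x
    t=np.radians(tilt)
    x=np.sin(t)*XS+np.array([0,0,-np.cos(t)])
    z=sgn*(np.cos(t)*XS+np.array([0,0,np.sin(t)]))
    return R.from_matrix(np.c_[x,np.cross(z,x),z])
def go(p,tilt=0,sgn=1):
    from bench import get_state
    s=get_state();r=R.from_rotvec(s['tool_rot'])
    d=(tgt(tilt,sgn)*r.inv()).as_rotvec(degrees=True)
    print('t',round(s['time'],2),'pos',np.round(s['position'],4),'d_cm',np.round((np.array(p)-s['position'])*100,2),'rot',d.round(2),'F',np.round(s['ft_force'],1),'q',np.round(s['joint_positions'],2),'w',round(s['grip_width'],3))
E
python3 - <<'E'
from h import *
from bench import *
print(R.from_rotvec(get_state()['tool_rot']).as_matrix().round(3))
go([.5251,.0912,.16],0,1);go([.5251,.0912,.16],0,-1)
E
```

```text
[[-0.    -0.975  0.221]
 [-0.001  0.221  0.975]
 [-1.    -0.    -0.001]]
t 0.25 pos [0.1436 0.6337 0.2221] d_cm [ 38.15 -54.25  -6.21] rot [ 3.000e-02 -4.000e-02 -7.976e+01] F [ 0.3 -0.1  0.2] q [-1.33  0.32 -0.07  1.45  0.02  1.37 -0.06] w 1.002
t 0.25 pos [0.1436 0.6337 0.2221] d_cm [ 38.15 -54.25  -6.21] rot [4.0000e-02 4.0000e-02 1.0024e+02] F [ 0.3 -0.1  0.2] q [-1.33  0.32 -0.07  1.45  0.02  1.37 -0.06] w 1.002
```

```bash
python3 -m handwheel '[{"xyz":[2,-2.8,0],"angular":[0,0,-4.4]},{"xyz":[2,-2.8,0],"angular":[0,0,-4.4]},{"xyz":[2,-2.8,0],"angular":[0,0,-4.4]},{"xyz":[2,-2.8,0],"angular":[0,0,-4.4]},{"xyz":[2,-2.8,0],"angular":[0,0,-4.4]}]' 0 20
python3 -m handwheel '[{"xyz":[2,-2.8,0],"angular":[0,0,-4.4]},{"xyz":[2,-2.8,0],"angular":[0,0,-4.4]},{"xyz":[2,-2.8,0],"angular":[0,0,-4.4]},{"xyz":[2,-2.8,0],"angular":[0,0,-4.4]},{"xyz":[2,-2.8,0],"angular":[0,0,-4.4]}]'
python3 -c "
from h import *
go([.5251,.0912,.16])"
```

```text
time: 0.67
position: [0.2366, 0.4941, 0.2188]
tool_rot: [-0.75, 1.442, 0.756]
ft_force: [1.7, 0.2, 1.0]
grip_width: 0.705
time: 1.08
position: [0.3398, 0.3461, 0.2189]
tool_rot: [-0.436, 1.529, 0.446]
ft_force: [1.6, -0.3, 0.3]
grip_width: 0.324
t 1.08 pos [0.3398 0.3461 0.2189] d_cm [ 18.53 -25.49  -5.89] rot [ -0.37  -0.19 -34.73] F [ 1.6 -0.3  0.3] q [-1.04 -0.03  0.19  1.86 -0.    1.32 -0.29] w 0.324
```

```bash
python3 -m handwheel '[{"xyz":[2.2,-2.8,0],"angular":[0,0,-3.8]},{"xyz":[2.2,-2.8,0],"angular":[0,0,-3.8]},{"xyz":[2.2,-2.8,0],"angular":[0,0,-3.8]},{"xyz":[2.2,-2.8,0],"angular":[0,0,-3.8]},{"xyz":[2.2,-2.8,0],"angular":[0,0,-3.8]}]'
python3 -m handwheel '[{"xyz":[2.2,-2.8,-0.5],"angular":[0,0,-3.8]},{"xyz":[2.2,-2.8,-0.5],"angular":[0,0,-3.8]},{"xyz":[2.2,-2.8,-0.5],"angular":[0,0,-3.8]},{"xyz":[1,-1.5,-0.5],"angular":[0,0,-3.8]},{"xyz":[0,0,0],"angular":[0,0,0]}]'
python3 -c "
from h import *
go([.5251,.0912,.16])"
```

```text
time: 1.5
position: [0.4531, 0.1981, 0.2199]
tool_rot: [-0.16, 1.564, 0.176]
ft_force: [0.7, 0.4, -1.0]
grip_width: 0.02
time: 1.92
position: [0.5358, 0.0851, 0.2008]
tool_rot: [0.069, 1.562, -0.056]
ft_force: [-1.7, -0.5, 0.3]
grip_width: 0.006
t 1.92 pos [0.5358 0.0851 0.2008] d_cm [-1.07  0.61 -4.08] rot [-0.45  0.45  2.05] F [-1.7 -0.5  0.3] q [-0.71  0.1   0.54  1.78 -0.06  1.27 -0.23] w 0.006
```

```bash
python3 -m handwheel '[{"xyz":[-0.8,0.5,-2],"angular":[-0.4,0.4,2]},{"xyz":[-0.3,0.1,-2],"angular":[0,0,0]},{"xyz":[0,0,0],"angular":[0,0,0]}]'
python3 - <<'E'
from h import *
import cv2
from bench import *
go([.5251,.0912,.12])
d=get_image('top');cv2.imwrite('pics/top1.png',d['pixels']);a=d['pixels'][150:290,230:420]
d=get_image('wrist');cv2.imwrite('pics/w1.png',d['pixels'])
d=get_image('scene');cv2.imwrite('pics/s1.png',cv2.resize(d['pixels'][130:330,230:430],None,fx=3,fy=3,interpolation=cv2.INTER_CUBIC))
E
```

```text
time: 2.17
position: [0.5246, 0.0916, 0.1604]
tool_rot: [0.038, 1.569, -0.034]
ft_force: [-1.2, 0.3, 0.4]
grip_width: 0.003
t 2.17 pos [0.5246 0.0916 0.1604] d_cm [ 0.05 -0.04 -4.04] rot [-0.13  0.07  0.1 ] F [-1.2  0.3  0.4] q [-0.71  0.11  0.53  1.84 -0.06  1.2  -0.21] w 0.003
```

View pics/w1.png

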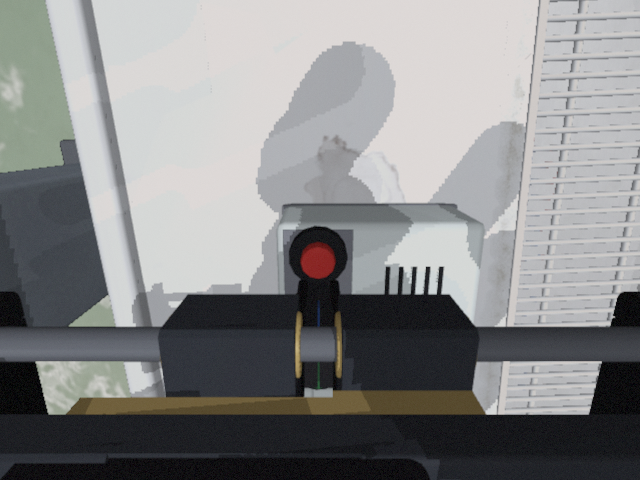

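View pics/s1.png

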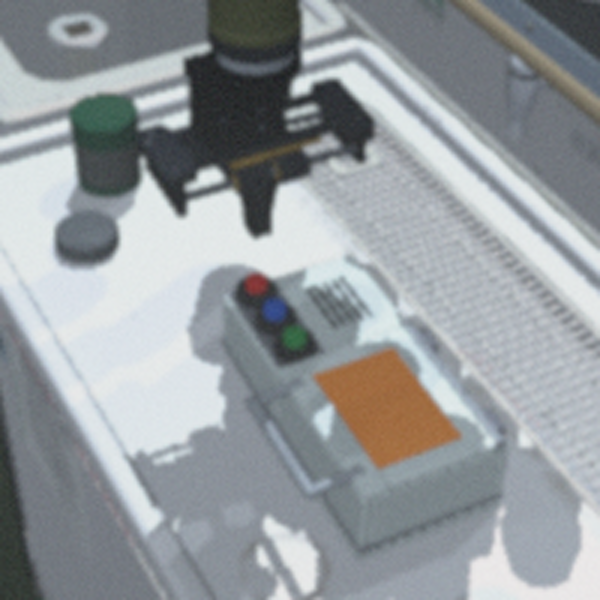

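View pics/top1.png

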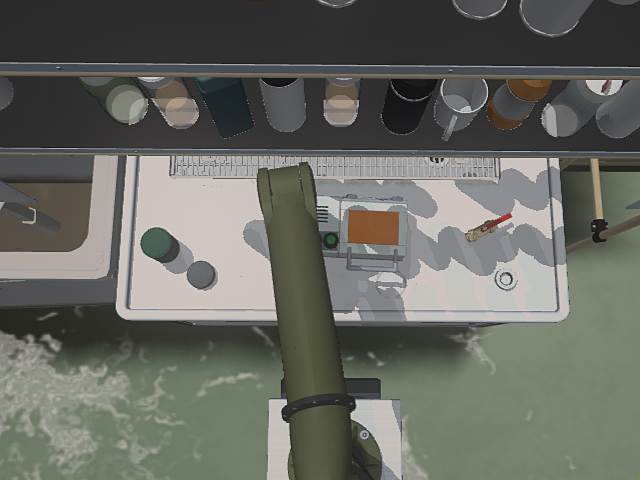

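The wrist picture shows the closed fingers in line with the red key (318,260). The scene picture shows the fingertip right above it and the tea tin clear of the gripper. I'll press red.

```bash
python3 -m handwheel '[{"xyz":[0,0,-2.5],"angular":[0,0,0]},{"xyz":[0,0,-2.5],"angular":[0,0,0]},{"xyz":[0,0,-0.3],"angular":[0,0,0]},{"xyz":[0,0,0],"angular":[0,0,0]}]'
python3 -m handwheel '[{"xyz":[0,0,-0.3],"angular":[0,0,0]},{"xyz":[0,0,0],"angular":[0,0,0]}]'
python3 -c "
from h import *
go([.5251,.0912,.096])"
```

```text
time: 2.65
position: [0.5321, 0.0961, 0.1172]
tool_rot: [0.04, 1.552, -0.024]
ft_force: [0.3, 0.6, 0.2]
grip_width: 0.007
time: 2.82
position: [0.5334, 0.097, 0.1168]
tool_rot: [0.041, 1.549, -0.022]
ft_force: [-1.0, 0.2, -0.3]
grip_width: 0.005
t 2.82 pos [0.5334 0.097  0.1168] d_cm [-0.83 -0.58 -2.08] rot [-0.64  1.25 -0.21] F [-1.   0.2 -0.3] q [-0.7   0.16  0.52  1.89 -0.1   1.09 -0.18] w 0.005
```

It's moving sideways instead of down with no wrist force, so part of the arm may be touching something. I'll look before moving again.

```bash
python3 - <<'E'
from h import *
import cv2
from bench import *
s=get_state();print(np.round(s['joint_torque'],1),np.round(s['qd'],3))
d=get_image('top');cv2.imwrite('pics/top2.png',cv2.resize(d['pixels'][120:320,180:440],None,fx=3,fy=3));
d=get_image('scene');cv2.imwrite('pics/s2.png',d['pixels'])
E
```

```text
[  0.1 -33.    2.7 -28.7  -0.1  -0.2   0. ] [-0.003 -0.02   0.001 -0.031  0.005  0.018 -0.004]
```

View pics/s2.png

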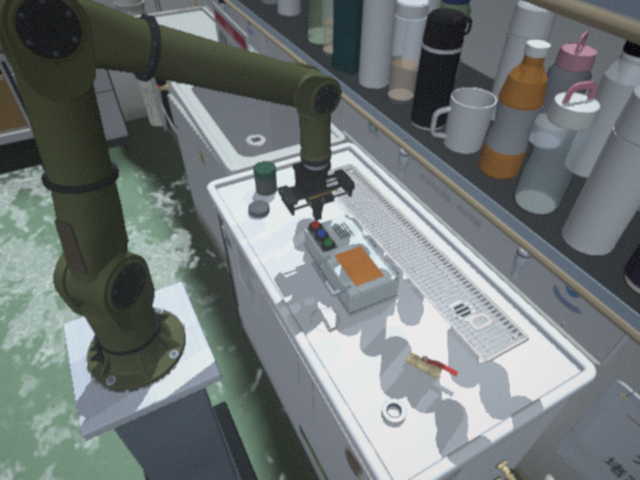

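View pics/top2.png

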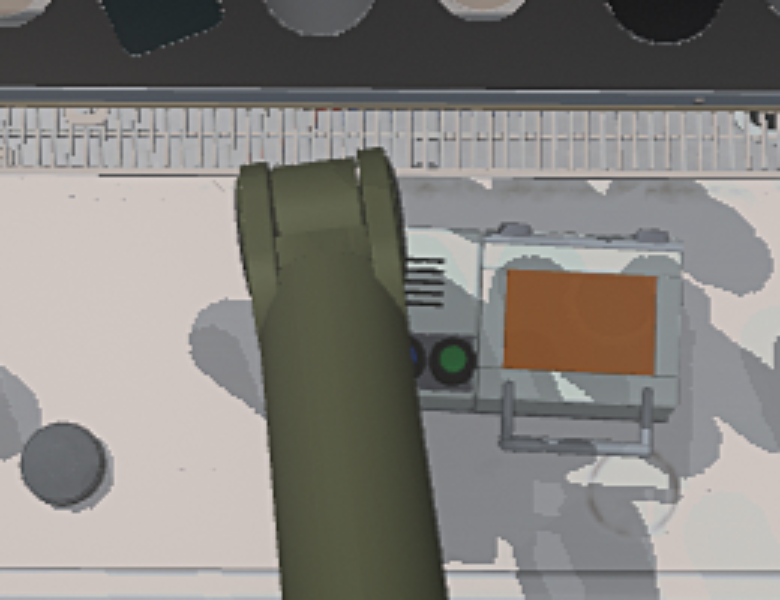

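Top view: the wrist's rear end (crop 370,150) is clear of the rack edge (crop row 95), and the scene shows no contact. The drift is probably a tracking effect, so I'll test a correction.

```bash
python3 -m handwheel '[{"xyz":[-0.8,-0.5,0],"angular":[-0.6,1.2,-0.2]},{"xyz":[0,0,0],"angular":[0,0,0]}]'
python3 -c "
from h import *
go([.5251,.0912,.096])"
python3 -m handwheel '[{"xyz":[0,0,0],"angular":[0,0,0]},{"xyz":[0,0,0],"angular":[0,0,0]}]'
python3 -c "
from h import *
go([.5251,.0912,.096])"
```

```text
time: 3.08
position: [0.5261, 0.0917, 0.1188]
tool_rot: [0.035, 1.568, -0.034]
ft_force: [-0.3, 0.2, -0.1]
grip_width: 0.005
t 3.08 pos [0.5261 0.0917 0.1188] d_cm [-0.1  -0.05 -2.28] rot [-0.05  0.12  0.01] F [-0.3  0.2 -0.1] q [-0.7   0.16  0.53  1.89 -0.09  1.12 -0.19] w 0.005
time: 3.25
position: [0.5264, 0.0916, 0.1197]
tool_rot: [0.036, 1.568, -0.034]
ft_force: [-0.5, 0.2, 1.0]
grip_width: 0.006
t 3.25 pos [0.5264 0.0916 0.1197] d_cm [-0.13 -0.04 -2.37] rot [-0.08  0.17  0.04] F [-0.5  0.2  1. ] q [-0.7   0.16  0.53  1.89 -0.09  1.12 -0.19] w 0.006
```

```bash
python3 -m handwheel '[{"xyz":[0,0,-1],"angular":[0,0,0]}]'
python3 -c "
from h import *
go([.5251,.0912,.096])
from bench import *
print(np.round(get_state()['joint_torque'],1))"
```

```text
time: 3.33
position: [0.5281, 0.0919, 0.1113]
tool_rot: [0.037, 1.564, -0.033]
ft_force: [0.8, 0.2, -0.1]
grip_width: 0.003
t 3.33 pos [0.5281 0.0919 0.1113] d_cm [-0.3  -0.07 -1.53] rot [-0.16  0.39  0.04] F [ 0.8  0.2 -0.1] q [-0.7   0.17  0.53  1.89 -0.1   1.1  -0.18] w 0.003
[ -0.3 -33.5   2.6 -27.8   0.1   0.6  -0.1]
```

It does move down, but each row carries some drift with it. I'll correct for that row by row.

```bash
python3 -m handwheel '[{"xyz":[-0.4,-0.1,-0.4],"angular":[-0.1,0.5,0]},{"xyz":[0,0,0],"angular":[0,0,0]}]'
python3 -c "
from h import *
go([.5251,.0912,.096])"
```

```text
time: 3.5
position: [0.5232, 0.0907, 0.1053]
tool_rot: [0.035, 1.574, -0.035]
ft_force: [-0.7, -0.5, 2.0]
grip_width: 0.005
t 3.5 pos [0.5232 0.0907 0.1053] d_cm [ 0.19  0.05 -0.93] rot [-0.02 -0.22  0.04] F [-0.7 -0.5  2. ] q [-0.7   0.17  0.53  1.9  -0.1   1.09 -0.18] w 0.005
```

```bash
python3 -m handwheel '[{"xyz":[0.1,0,-0.6],"angular":[0,-0.2,0]}]'
python3 -m handwheel '[{"xyz":[0,0,-0.6],"angular":[0,0,0]}]'
python3 -c "
from h import *
go([.5251,.0912,.096])"
```

```text
time: 3.58
position: [0.5243, 0.0909, 0.1003]
tool_rot: [0.036, 1.571, -0.034]
ft_force: [-12.6, -2.5, 56.6]
grip_width: 0.001
time: 3.67
position: [0.5245, 0.091, 0.0999]
tool_rot: [0.038, 1.573, -0.033]
ft_force: [-25.5, -5.6, 73.6]
grip_width: 0.005
t 3.67 pos [0.5245 0.091  0.0999] d_cm [ 0.06  0.02 -0.39] rot [-0.18 -0.14  0.04] F [-25.5  -5.6  73.6] q [-0.7   0.18  0.53  1.91 -0.11  1.08 -0.17] w 0.005
```

73 N is a hard stop after about 5.5 mm of travel, so I'll ease off while watching the spring force.

```bash
python3 -m handwheel '[{"xyz":[0,0,0.05],"angular":[0,0,0]}]'
python3 -m handwheel '[{"xyz":[0,0,0.05],"angular":[0,0,0]}]'
python3 - <<'E'
from bench import *
import cv2
d=get_image('scene');cv2.imwrite('pics/s3.png',cv2.resize(d['pixels'][190:270,270:370],None,fx=6,fy=6,interpolation=cv2.INTER_CUBIC))
d=get_image('wrist');cv2.imwrite('pics/w3.png',cv2.resize(d['pixels'][200:400,220:420],None,fx=3,fy=3,interpolation=cv2.INTER_CUBIC))
E
```

```text
time: 3.75
position: [0.5251, 0.091, 0.1035]
tool_rot: [0.039, 1.573, -0.032]
ft_force: [-1.3, 0.8, 2.7]
grip_width: 0.005
time: 3.83
position: [0.5257, 0.0911, 0.1054]
tool_rot: [0.04, 1.571, -0.031]
ft_force: [-0.1, 0.5, 1.8]
grip_width: 0.002
```

View pics/s3.png

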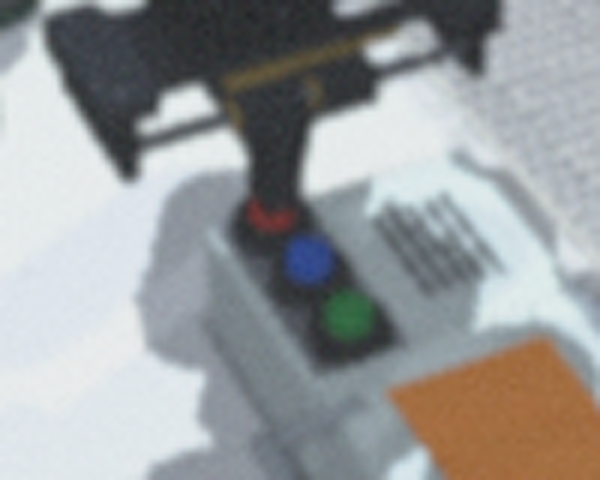

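View pics/w3.png

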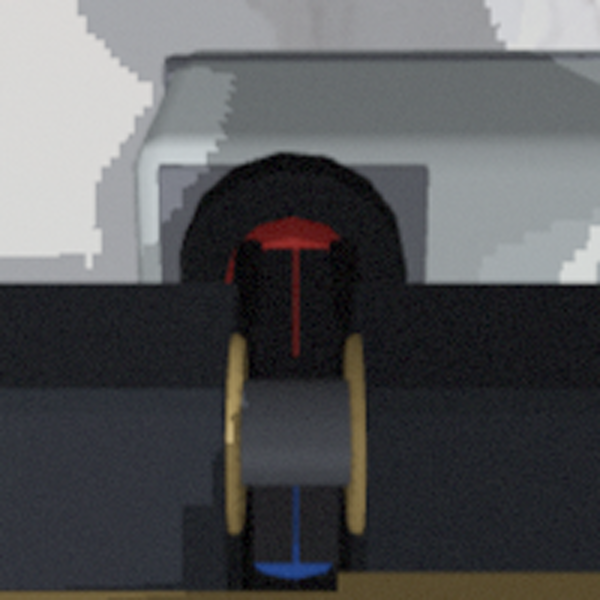

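```bash
for i in 1 2 3 4 5 6; do python3 -m handwheel '[{"xyz":[0,0,0.05],"angular":[0,0,0]}]' | egrep 'pos|force'; done
```

```text
position: [0.5258, 0.0911, 0.1047]
ft_force: [-1.3, 0.4, 2.1]
position: [0.5258, 0.091, 0.1048]
ft_force: [0.4, -0.3, 2.3]
position: [0.5258, 0.091, 0.1049]
ft_force: [0.3, -0.7, 1.6]
position: [0.5258, 0.091, 0.105]
ft_force: [0.8, -0.4, 1.6]
position: [0.5258, 0.0911, 0.1053]
ft_force: [0.3, 0.9, 2.8]
position: [0.5258, 0.0911, 0.1056]
ft_force: [0.7, -0.2, 2.0]
```

```bash
for i in 1 2 3 4 5; do python3 -m handwheel '[{"xyz":[0,0,0.1],"angular":[0,0,0]}]' | egrep 'pos|force'; done
```

```text
position: [0.5257, 0.091, 0.1063]
ft_force: [0.4, 0.6, 1.0]
position: [0.5257, 0.091, 0.1073]
ft_force: [1.2, 0.3, 1.9]
position: [0.5253, 0.0909, 0.108]
ft_force: [0.8, -0.7, -0.3]
position: [0.5247, 0.0908, 0.1087]
ft_force: [-0.0, -0.2, -0.0]
position: [0.5242, 0.0907, 0.1094]
ft_force: [-0.1, 0.3, 0.3]
```

Contact ends at z≈0.1075 and the hard stop was at ≈0.100, so red was fully pressed and is now released. Next is green.

```bash
python3 -m handwheel '[{"xyz":[0,0,1.5],"angular":[0,0,0]},{"xyz":[0,0,1.5],"angular":[0,0,0]},{"xyz":[0,-2.5,0],"angular":[0,0,0]},{"xyz":[0,-2.5,0],"angular":[0,0,0]},{"xyz":[0,-2,0],"angular":[0,0,0]}]'
python3 -c "
from h import *
go([.5218,.0116,.120])"
```

```text
time: 5.27
position: [0.5216, 0.0248, 0.1393]
tool_rot: [0.029, 1.58, -0.024]
ft_force: [-0.1, 0.5, 0.1]
grip_width: 0.006
t 5.27 pos [0.5216 0.0248 0.1393] d_cm [ 0.02 -1.32 -1.93] rot [-0.19 -0.52 -0.6 ] F [-0.1  0.5  0.1] q [-0.63  0.12  0.58  1.88 -0.08  1.17 -0.06] w 0.006
```

```bash
python3 -m handwheel '[{"xyz":[0,-1.3,0],"angular":[-0.2,-0.5,-0.6]},{"xyz":[0,0,-1],"angular":[0,0,0]},{"xyz":[0,0,-1],"angular":[0,0,0]},{"xyz":[0,0,0],"angular":[0,0,0]}]'
python3 -c "
from h import *
go([.5218,.0116,.112])"
```

```text
time: 5.6
position: [0.5208, 0.0072, 0.1175]
tool_rot: [0.041, 1.57, -0.042]
ft_force: [-0.2, -0.1, -0.2]
grip_width: 0.007
t 5.6 pos [0.5208 0.0072 0.1175] d_cm [ 0.1   0.44 -0.55] rot [0.03 0.01 0.48] F [-0.2 -0.1 -0.2] q [-0.61  0.14  0.59  1.92 -0.08  1.11 -0.04] w 0.007
```

```bash
python3 -m handwheel '[{"xyz":[0.1,0.4,-0.2],"angular":[0,0,0.5]},{"xyz":[0,0,0],"angular":[0,0,0]}]'
python3 -c "
from h import *
go([.5218,.0116,.108])"
python3 - <<'E'
from bench import *
import cv2
d=get_image('wrist');cv2.imwrite('pics/w4.png',cv2.resize(d['pixels'][200:400,220:420],None,fx=3,fy=3,interpolation=cv2.INTER_CUBIC))
E
```

```text
time: 5.77
position: [0.5207, 0.0138, 0.1136]
tool_rot: [0.031, 1.574, -0.032]
ft_force: [-1.0, -0.2, -0.3]
grip_width: 0.007
t 5.77 pos [0.5207 0.0138 0.1136] d_cm [ 0.11 -0.22 -0.56] rot [ 0.02 -0.17 -0.21] F [-1.  -0.2 -0.3] q [-0.62  0.14  0.58  1.92 -0.09  1.11 -0.04] w 0.007
```

View pics/w4.png

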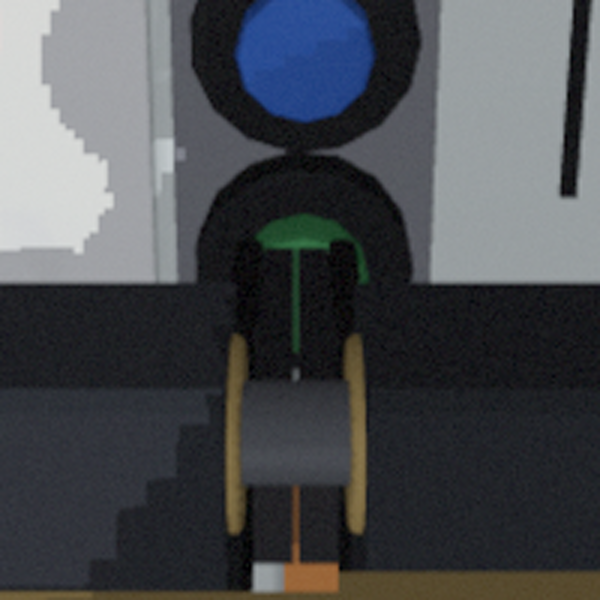

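The wrist picture shows the tip on the green key (centre about 305,260), slightly to its front, with blue (303,50) well clear. I'll press green more gently than red.

```bash
python3 -m handwheel '[{"xyz":[0.1,-0.1,-0.3],"angular":[0,0,0]}]'| egrep 'pos|force'; for i in 1 2 3 ; do python3 -m handwheel '[{"xyz":[0,0,-0.3],"angular":[0,0,0]}]' | egrep 'pos|force'; done
```

```text
position: [0.5222, 0.0135, 0.1111]
ft_force: [1.4, -0.1, -0.6]
position: [0.5226, 0.0141, 0.108]
ft_force: [0.2, 0.2, 0.2]
position: [0.5227, 0.0143, 0.1049]
ft_force: [-1.0, -1.3, 2.5]
position: [0.5227, 0.0143, 0.1019]
ft_force: [-1.2, -1.2, 3.4]
```

```bash
for i in 1 2; do python3 -m handwheel '[{"xyz":[0,0,-0.25],"angular":[0,0,0]}]' | egrep 'pos|force'; done
```

```text
position: [0.5228, 0.0143, 0.1009]
ft_force: [-9.9, -1.0, 29.4]
position: [0.5228, 0.0143, 0.1009]
ft_force: [-10.8, 0.2, 26.5]
```

Green bottomed out at 27-29 N. Now I'll lift off, open partway and move over the handle.

```bash
python3 -m handwheel '[{"xyz":[0,0,0.5],"angular":[0,0,0]},{"xyz":[0,0,2.5],"angular":[0,0,0]},{"xyz":[0,0,2.5],"angular":[0,0,0]},{"xyz":[-2,-2.5,1],"angular":[0,0,0]},{"xyz":[-2,-2.5,0],"angular":[0,0,0]}]' 
python3 -m handwheel '[{"xyz":[-1.5,-2.5,0],"angular":[0,0,0]},{"xyz":[-0.5,-1.5,0],"angular":[0,0,0]},{"xyz":[0,0,0],"angular":[0,0,0]}]' 2.8
python3 -c "
from h import *
go([.456,-.0856,.13])"
```

```text
time: 6.73
position: [0.4851, -0.0314, 0.1689]
tool_rot: [0.024, 1.572, -0.022]
ft_force: [-0.4, -1.9, 0.5]
grip_width: 0.006
time: 6.98
position: [0.4624, -0.0769, 0.1701]
tool_rot: [0.029, 1.568, -0.024]
ft_force: [0.8, -0.1, -0.0]
grip_width: 0.154
t 6.98 pos [ 0.4624 -0.0769  0.1701] d_cm [-0.64 -0.87 -4.01] rot [-0.18  0.13 -0.59] F [ 0.8 -0.1 -0. ] q [-0.56 -0.07  0.65  1.98  0.04  1.22  0.05] w 0.154
```

```bash
python3 -m handwheel '[{"xyz":[-0.6,-0.8,-1],"angular":[-0.2,0.1,-0.6]},{"xyz":[0,0,-1.5],"angular":[0,0,0]},{"xyz":[0,0,0],"angular":[0,0,0]},{"xyz":[0,0,0],"angular":[0,0,0]}]' 2.8
python3 -c "
from h import *
go([.456,-.0856,.13])"
python3 - <<'E'
from bench import *
import cv2
d=get_image('wrist');cv2.imwrite('pics/w5.png',d['pixels'])
d=get_image('scene');cv2.imwrite('pics/s5.png',cv2.resize(d['pixels'][180:320,270:430],None,fx=4.5,fy=4.2,interpolation=cv2.INTER_CUBIC))
E
```

```text
time: 7.32
position: [0.4564, -0.0844, 0.143]
tool_rot: [0.037, 1.569, -0.036]
ft_force: [0.1, 0.2, 0.7]
grip_width: 0.311
t 7.32 pos [ 0.4564 -0.0844  0.143 ] d_cm [-0.04 -0.12 -1.3 ] rot [-0.03  0.1   0.14] F [0.1 0.2 0.7] q [-0.55 -0.05  0.67  2.02  0.03  1.16  0.06] w 0.311
```

View pics/w5.png

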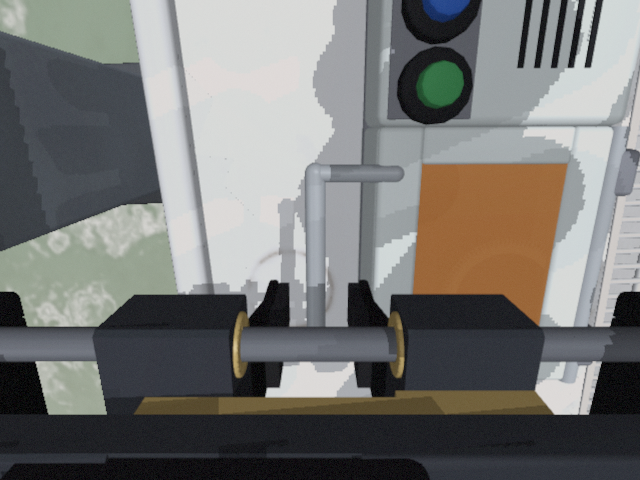

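View pics/s5.png

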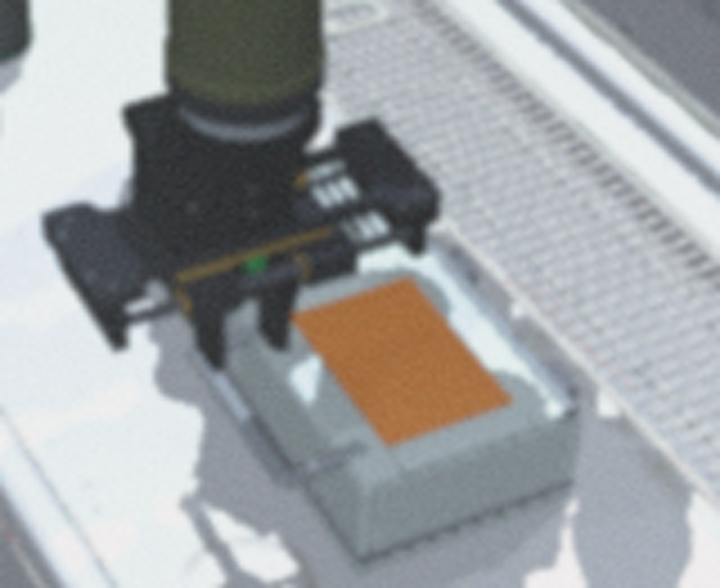

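The wrist picture shows the bar at column 316, centred between the fingers (268 and 370), with the keys up at the top. I'll descend.

```bash
python3 -m handwheel '[{"xyz":[-0.1,-0.1,-1.5],"angular":[0,0,0]},{"xyz":[0,0,-1],"angular":[0,0,0]},{"xyz":[0,0,0],"angular":[0,0,0]}]' 2.8
python3 -c "
from h import *
go([.456,-.0856,.071])"
```

```text
time: 7.67
position: [0.4576, -0.0837, 0.1188]
tool_rot: [0.034, 1.566, -0.033]
ft_force: [-0.6, -0.1, 0.2]
grip_width: 0.322
t 7.67 pos [ 0.4576 -0.0837  0.1188] d_cm [-0.16 -0.19 -4.78] rot [-0.02  0.28 -0.07] F [-0.6 -0.1  0.2] q [-0.55 -0.02  0.67  2.05  0.01  1.1   0.08] w 0.322
```

```bash
python3 -m handwheel '[{"xyz":[-0.25,-0.2,-1],"angular":[0,0.3,0]},{"xyz":[-0.1,0,-1],"angular":[0,0.1,0]},{"xyz":[0,0,0],"angular":[0,0,0]}]' 2.8
python3 -c "
from h import *
go([.456,-.0856,.071])"
```

```text
time: 7.92
position: [0.4547, -0.0852, 0.0978]
tool_rot: [0.033, 1.572, -0.032]
ft_force: [-0.4, 0.3, 0.5]
grip_width: 0.324
t 7.92 pos [ 0.4547 -0.0852  0.0978] d_cm [ 0.13 -0.04 -2.68] rot [-0.01 -0.1  -0.15] F [-0.4  0.3  0.5] q [-0.54  0.01  0.68  2.07 -0.01  1.06  0.1 ] w 0.324
```

```bash
python3 -m handwheel '[{"xyz":[0,-0.1,-1],"angular":[0,0,0]},{"xyz":[0,0,-1],"angular":[0,0.1,0]},{"xyz":[0,0,-0.4],"angular":[0,0,0]},{"xyz":[0,0,0],"angular":[0,0,0]}]' 2.8
python3 -c "
from h import *
go([.456,-.0856,.071])"
```

```text
time: 8.25
position: [0.4547, -0.0864, 0.0712]
tool_rot: [0.033, 1.574, -0.033]
ft_force: [-0.8, 0.1, 0.6]
grip_width: 0.321
t 8.25 pos [ 0.4547 -0.0864  0.0712] d_cm [ 0.13  0.08 -0.02] rot [ 0.01 -0.22 -0.13] F [-0.8  0.1  0.6] q [-0.53  0.06  0.69  2.09 -0.05  1.    0.14] w 0.321
```

```bash
python3 -m handwheel '[{"xyz":[0.1,0,0],"angular":[0,0,0]},{"xyz":[0,0,0],"angular":[0,0,0]},{"xyz":[0,0,0],"angular":[0,0,0]},{"xyz":[0,0,0],"angular":[0,0,0]},{"xyz":[0,0,0],"angular":[0,0,0]}]' 0 20
python3 - <<'E'
from h import *
go([.456,-.0856,.071])
from bench import *
import cv2
d=get_image('wrist');cv2.imwrite('pics/w6.png',d['pixels'][200:480])
E
```

```text
time: 8.67
position: [0.4545, -0.0865, 0.0708]
tool_rot: [0.033, 1.578, -0.033]
ft_force: [0.5, -0.1, 0.9]
grip_width: 0.131
t 8.67 pos [ 0.4545 -0.0865  0.0708] d_cm [0.15 0.09 0.02] rot [ 0.01 -0.4  -0.11] F [ 0.5 -0.1  0.9] q [-0.53  0.06  0.69  2.09 -0.05  1.01  0.14] w 0.131
```

View pics/w6.png

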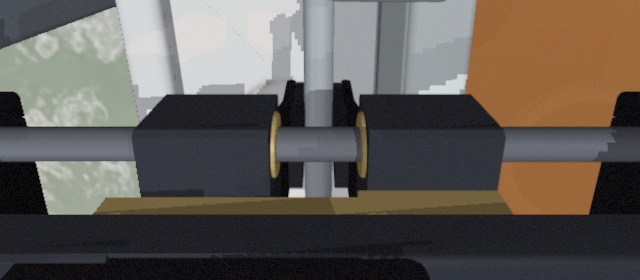

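The bar is held: the opening is 11.4 mm, and the picture shows the bar at column 318 between the pads. I'll compute the arc.

```bash
cat >> h.py <<'E'
HG=np.array([.4545,-.0865,.0902])+.165*XS
def arc(th,tilt):
    a,t=np.radians([th,tilt])
    bar=HG-.165*np.cos(a)*XS+[0,0,.165*np.sin(a)]
    return bar+.019*(np.sin(t)*XS-np.array([0,0,np.cos(t)]))
def where():
    from bench import get_state
    s=get_state();m=R.from_rotvec(s['tool_rot']).as_matrix()
    bar=np.array(s['position'])-.019*m[:,0]; d=bar-HG
    print('theta',np.degrees(np.arctan2(d[2],-d@XS)).round(2),'r',(1000*np.hypot(d[2],d@XS)).round(1),'bar',bar.round(4))
E
python3 - <<'E'
from h import *
for th in range(0,50,5):
    print(th,(arc(th,th*8/45)-arc(0,0)).round(4)*100)
E
```

```text
0 [0. 0. 0.]
5 [ 0.09 -0.    1.44]
10 [ 0.31 -0.01  2.87]
15 [ 0.65 -0.03  4.27]
20 [ 1.11 -0.05  5.65]
25 [ 1.69 -0.07  6.98]
30 [ 2.38 -0.11  8.26]
35 [ 3.19 -0.14  9.48]
40 [ 4.09 -0.18 10.62]
45 [ 5.09 -0.22 11.69]
```

```bash
python3 -m handwheel '[{"xyz":[0.1,0,1.4],"angular":[0,-1,0]},{"xyz":[0.2,0,1.4],"angular":[0,-1,0]}]'
python3 -c "
from h import *
where();go(arc(20,3.6),3.6)"
```

```text
time: 8.88
position: [0.457, -0.0867, 0.0974]
tool_rot: [0.032, 1.544, -0.034]
ft_force: [0.5, 0.4, -3.6]
grip_width: 0.126
theta 9.14 r 165.1 bar [ 0.4565 -0.0867  0.1164]
t 8.88 pos [ 0.457  -0.0867  0.0974] d_cm [ 0.86 -0.03  3.02] rot [-0.02 -2.09 -0.1 ] F [ 0.5  0.4 -3.6] q [-0.54 -0.01  0.68  2.09  0.    1.03  0.09] w 0.126
```

```bash
python3 -m handwheel '[{"xyz":[0.4,0,1.5],"angular":[0,-1,0]},{"xyz":[0.5,0,1.5],"angular":[0,-1,0]}]'
python3 -c "
from h import *
where();go(arc(30,5.3),5.3)"
```

```text
time: 9.05
position: [0.4646, -0.087, 0.1274]
tool_rot: [0.032, 1.51, -0.034]
ft_force: [2.6, 0.0, -3.8]
grip_width: 0.128
theta 19.81 r 165.8 bar [ 0.4635 -0.0869  0.1464]
t 9.05 pos [ 0.4646 -0.087   0.1274] d_cm [ 1.37 -0.06  2.64] rot [-0.07 -1.86 -0.07] F [ 2.6  0.  -3.8] q [-0.55 -0.06  0.67  2.07  0.04  1.07  0.06] w 0.128
```

```bash
python3 -m handwheel '[{"xyz":[0.65,0,1.3],"angular":[0,-0.8,0]},{"xyz":[0.75,0,1.3],"angular":[0,-0.8,0]}]'
python3 -c "
from h import *
where();go(arc(40,7.1),7.1)"
```

```text
time: 9.22
position: [0.4762, -0.0875, 0.154]
tool_rot: [0.033, 1.486, -0.034]
ft_force: [-1.9, -0.9, -1.8]
grip_width: 0.13
theta 29.75 r 166.8 bar [ 0.4746 -0.0874  0.173 ]
t 9.22 pos [ 0.4762 -0.0875  0.154 ] d_cm [ 1.92 -0.08  2.34] rot [-0.18 -2.27 -0.04] F [-1.9 -0.9 -1.8] q [-0.55 -0.09  0.66  2.03  0.05  1.1   0.04] w 0.13
```

```bash
python3 -m handwheel '[{"xyz":[0.9,0,1.15],"angular":[0,-0.9,0]},{"xyz":[1.0,0,1.1],"angular":[0,-0.9,0]}]'
python3 -c "
from h import *
where();go(arc(45,8),8)"
```

```text
time: 9.38
position: [0.4911, -0.0881, 0.1773]
tool_rot: [0.035, 1.465, -0.033]
ft_force: [-8.2, -1.8, 3.2]
grip_width: 0.131
theta 39.12 r 168.0 bar [ 0.4891 -0.088   0.1962]
t 9.38 pos [ 0.4911 -0.0881  0.1773] d_cm [ 1.43 -0.07  1.08] rot [-0.28 -1.93  0.  ] F [-8.2 -1.8  3.2] q [-0.56 -0.09  0.66  1.98  0.05  1.13  0.04] w 0.131
```

```bash
python3 -m handwheel '[{"xyz":[0.9,0,0.55],"angular":[0,-0.9,0]},{"xyz":[0.5,0,0.3],"angular":[0,-0.5,0]},{"xyz":[0,0,0],"angular":[0,0,0]},{"xyz":[0,0,0],"angular":[0,0,0]}]'
python3 -c "
from h import *
where();go(arc(45,8),8)"
```

```text
time: 9.72
position: [0.5016, -0.0886, 0.1896]
tool_rot: [0.038, 1.451, -0.032]
ft_force: [-0.8, -0.4, -2.6]
grip_width: 0.131
theta 44.56 r 168.5 bar [ 0.4994 -0.0886  0.2085]
t 9.72 pos [ 0.5016 -0.0886  0.1896] d_cm [ 0.38 -0.02 -0.15] rot [-0.43 -1.15  0.06] F [-0.8 -0.4 -2.6] q [-0.56 -0.09  0.66  1.96  0.04  1.14  0.05] w 0.131
```

```bash
python3 -m handwheel '[{"xyz":[0,0,0],"angular":[0,0,0]},{"xyz":[0,0,0],"angular":[0,0,0]},{"xyz":[0,0,0],"angular":[0,0,0]},{"xyz":[0,0,0],"angular":[0,0,0]},{"xyz":[0,0,0],"angular":[0,0,0]}]'
python3 - <<'E'
from h import *
from bench import *
import cv2
where();go(arc(45,8),8)
d=get_image('scene');cv2.imwrite('pics/s7.png',cv2.resize(d['pixels'][160:460,240:500],None,fx=2,fy=2,interpolation=cv2.INTER_CUBIC))
d=get_image('wrist');cv2.imwrite('pics/w7.png',d['pixels'])
d=get_image('top');cv2.imwrite('pics/t7.png',d['pixels'])
where()
E
```

```text
time: 10.13
position: [0.5013, -0.0885, 0.1892]
tool_rot: [0.037, 1.453, -0.032]
ft_force: [-2.3, -1.0, -1.5]
grip_width: 0.132
theta 44.4 r 168.5 bar [ 0.4991 -0.0885  0.2081]
t 10.13 pos [ 0.5013 -0.0885  0.1892] d_cm [ 0.41 -0.02 -0.11] rot [-0.39 -1.27  0.05] F [-2.3 -1.  -1.5] q [-0.56 -0.09  0.66  1.96  0.04  1.14  0.05] w 0.132
theta 44.4 r 168.5 bar [ 0.4991 -0.0886  0.2081]
```

View pics/s7.png

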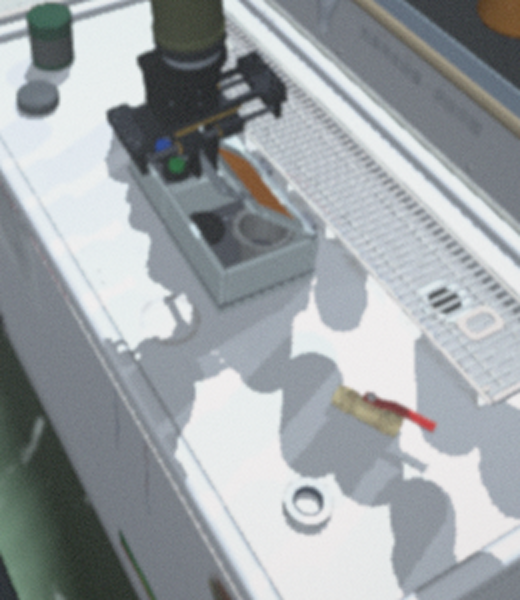

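View pics/w7.png

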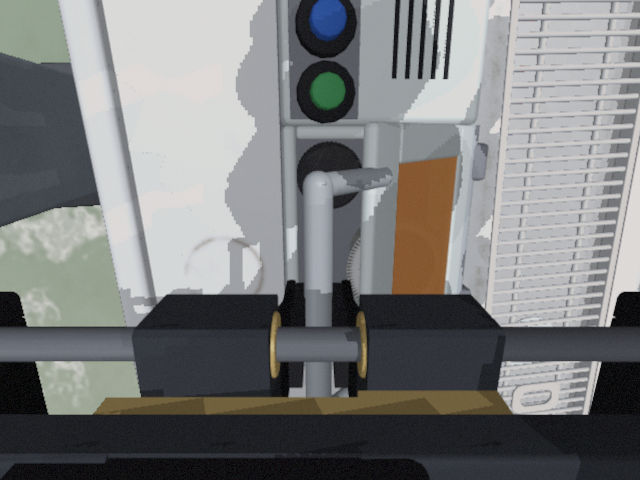

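View pics/t7.png

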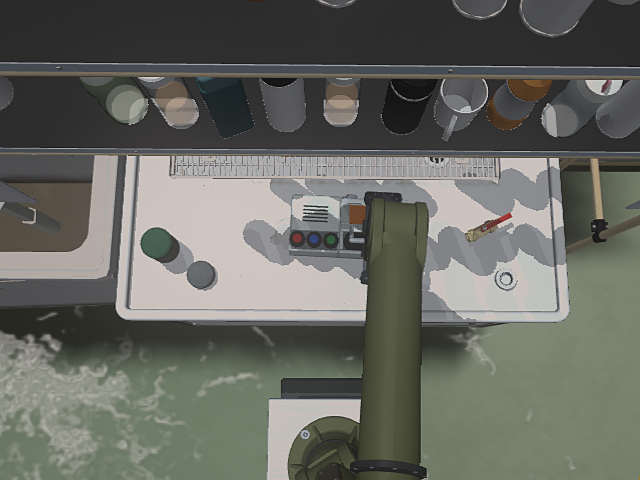

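The lid stands half open in the grip: bar at (318,180-300) in the wrist picture, keys up, bystanders where they were. The angle is about 44-46° and steady. I'll hand in.

```bash
python3 -c "
from bench import *
print(close_job())
s=get_state();print(s['time'],s['position'],s['grip_width'])"
```

```text
the job is handed in; nothing more can be done
None
the job is handed in; nothing more can be done
```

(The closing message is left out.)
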